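# Close the mould and retain it with the cross bar

### The arm

A 6-joint arm with a two-finger parallel gripper is mounted at the origin on a cart in front of the work surface, level with it; the furniture and walls round the work are solid. World frame = base frame: x ahead of the robot, y to its left, z up, the work surface at z = 0. Lengths are in m, angles in degrees, forces in N, time in s.
With the tool pointing down it reaches from about 0.35 to 0.875 m from the base axis. Payload 4.2 kg.
Tool frame: the origin (TCP) lies on the front face of the gripper's body, between the roots of the fingers; the fingertips stand finger_overhang ahead of it and the grasp point (between the pads) lies 51 mm ahead of it (finger_overhang is the distance from the TCP to the fingertips, in m); z points along the fingers, y is the line along which they close (so a half turn about z gives the same grasp; the last joint's range is limited). The gripper opens to 87 mm and grips with 3 to 60 N. Pads are 19 mm wide; open, the fingers measure 117 mm over their backs; the gripper's body (75 mm by 190 mm) begins 51 mm behind the grasp point.
Start: joints at [91.994, 22.042, 0.453, 0, -68.411, -14.817], TCP at [0.139, 0.609, 0.292] pointing down, gripper open.
Joint ranges: [-179.83, 179.83], [-69.29, 118.12], [-61.27, 80.66], [-181.25, 117.63], [-171.15, -9.14], [-177.46, 177.46]. Speed limits (degrees/s): [159.86, 159.86, 180, 180, 180, 180].

### API

Orientations are given as a 3x3 rotation matrix whose columns are the frame's x, y, z axes.
In Python, from station import sense, capture, camera_model, finish_job, finger_overhang gives the robot as it stands. The module is installed in compiled form; this text tells all that it offers.
- The arm moves only by the tool jog_arm, never from a script. Its argument "rows" is a list that holds one entry, the list of rows, each a list of 4 numbers: the shift along the tool's x, y, z in m, then the turn about the tool's z in rad. A call has 1 to 20 rows; each row shifts and turns the commanded pose from where the row before left it, along the tool's axes as they then stand; what a row does not reach is not made up. A row lasts 1/8 s, in which the tool goes at most 62.5 mm and 10.7 degrees, less where a joint would pass 70% of its speed; a pose out of reach is approached as far as the arm can. A call is refused whole if a number of a shift passes 0.0625 or a number of a turn 0.188, either way. A call with a gripper value outside its range is refused whole. "claw" is the opening, from 0 (shut) to 1 (fully open), set as the call begins (left out, the last holds). The fingers move at their own pace and stop on an object; the grip force is fixed at half the most. Time passes only in rows, so rows that do not move let the fingers close. It gives the time, the measured TCP pose, the force, the opening and the grip force at its end, in the units of the state.
- sense(): the state, without advancing time (a new reading comes with each control period).
- capture(name): name is "side" or "top"; returns the picture (400x640x3 uint8, red, green, blue); there is no depth.
- camera_model(name): a dict with "fovy" (degrees; the focal length in pixels is half the picture's height over the tangent of half this angle, whatever the lens; pixels are square), "cx", "cy" (the principal point, pixels), "eye" and "rotation" of the camera in the world. Camera axes: x right, y down, z forward; pixel columns grow to the right and rows downward; lengths in m; the calibration is good to about 2 mm. A picture is of the moment at which its call begins. camera_model takes no time and is no camera call.
- finish_job(): hands the job in; it is judged then, once.
The state is a dict: "time_s": time; "joints": joint angles; "joint_velocities": joint speeds; "effort": joint torques, N m; "tcp_pos": TCP position; "ee_rot": TCP orientation; "wrist_force": force on the tool from outside, world axes, zero at the start; "moment": the same for the moment, N m; "gripper_width": opening from 0.0 (shut) to 1.0 (fully open); "gripper_force": force on a finger pad.
Only numpy, scipy, OpenCV 4.12 (cv2) and the standard library are available. Lean on these libraries where they do the work, as an engineer would, in place of code of your own. Each camera call takes 0.05 s, during which the arm holds its last target. There are 200 camera calls.

### The job

Close the two-part mould in the blue fixture: set the loose upper half squarely on the lower half, the same way round so that the outlines match, and let go. Then lay the steel bar with the yellow rib across the two blue posts, flat down in both saddles, rib up, and let go. Finally swing both red-knobbed catches fully over the bar, and leave the beaker and the pellet jar where they stand.

Things in the scene. Friction and masses are not known exactly. Their poses are not given: they have to be found in the camera images.
- fixture: fixed mould fixture: base plate 100 x 176 x 10 mm, lower mould half fixed at its middle, two blue posts 72 x 22 mm, 64 mm high, centred at y = -60 and +60 mm. Origin: middle of the underside, on the case top; z up, y from post to post, x to the robot's left when its yaw is pi/2. Saddle on each post: 30 mm gap along x, centred at x = 0, between steel cheeks 8 mm thick, 10 mm high, tops rounded
- mould_seat (a point): centre of the top face of the fixed lower mould half (68 x 70 mm outline), 31 mm above the case; the upper half's origin belongs here, with the upper half's axes parallel to the fixture's
- saddle_mid (a point): point midway between the two saddles at the height of their floors, 64 mm above the case; the bar's origin belongs here with the bar's y along the fixture's y (either way round). The closed mould ends 4 mm below this height, the bar does not touch it
- upper_half: loose upper mould half, pale metal block with cut corners, 67 x 70 x 29 mm, 0.21 kg (x 0.7 to 1.3); origin: centre of underside, z up. Lowest 6 mm: flange from x = -33 to +33 mm; above it the body spans x = -26 to +33 mm (59 mm, midline at x = +3.5 mm), y = -35 to +35 mm. Grip it across x above the flange; the sides near y = 0 are flat and upright
- upper_ledge (a point): on the upper half, the middle of its protruding ledge on the -x side, 30 mm from the origin and 6 mm up; must point to the fixture's -x side when seated
- bar: retaining bar, bare steel 24 x 168 x 14 mm (x, y, z) with a yellow gripping rib 14 x 50 x 30 mm standing along the middle of its top, 44 mm high in all; 0.5 kg (x 0.7 to 1.3); origin at the centre of its underside, y along its length, z up. Grip the rib across x
- catch_near (a joint): catch on the fixture's +y post (the one nearer the robot): 0 = fully over the bar (arm points to the fixture's -x; end stop), about 1.57 = arm points outward to the fixture's +y, end stop 2.3; starts between 1.5 and 2.1. The arm swings level about an upright pivot and stays where it is left (friction 0.04 N m, about 1 N at the knob)
- knob_near (a point): centre of the near catch's upright red knob, 14 mm diameter, 26 mm high, standing from 86 to 112 mm above the case, 44 mm from the pivot; the arm is 14 mm wide and 6 mm thick, its underside 80 mm above the case, 2 mm above a seated bar
- pivot_near (a point): pivot of the near catch, on the fixture at x = +33, y = +60 mm, 80 mm above the case; a screw head reaches 92 mm
- catch_far (a joint): as catch_near, on the fixture's -y post (farther from the robot): 0 = fully over the bar, about 1.57 = arm points outward to the fixture's -y, end stop 2.3; it starts between 1.5 and 2.1
- knob_far (a point): centre of the far catch's red knob, same sizes as the near one
- pivot_far (a point): pivot of the far catch, on the fixture at x = +33, y = -60 mm, 80 mm above the case
- beaker: clear plastic beaker, 64 mm diameter, 81 mm high, a bystander to leave alone; origin at the centre of its underside
- pellet_jar: clear jar of white pellets with red lid, 65 mm diameter, 86 mm high, a bystander to leave alone; origin at the centre of its underside

How it is judged:
By the outcome, as a careful person would: the job done as asked, in the order asked, and still so for the second after the job is handed in, with the robot touching nothing.
It also fails if it takes over 72 s, if anything falls off the work surface, if the arm or the gripper's body presses on something with over 40 N, if the wrist force passes 120 N, or if a joint passes its speed limit or range.

## Working session

There is one attempt and no reset: what is moved stays moved. The work goes in short steps, Python scripts to look and compute and a tool call to move; the robot and the scene stay as the last step left them, time stands still between calls to the robot, and variables do not carry over. Pictures are saved under pics/ and viewed, at most 10 in all, crops included, and the job is handed in when it is done.

Besides the shell and the picture viewer there is one more tool, called after "Emit:" as name(argument=value, ...) on one line, values as JSON. jog_arm: Moves the arm, as the interface text tells. Its arguments: {"type":"object","properties":{"rows":{"type":"array"},"claw":{"type":"number"}},"required":["rows"]}

```bash
mkdir -p pics; python3 - <<'E'
from station import *
import cv2
for n in("side","top"):
    cv2.imwrite(f"pics/{n}0.png",capture(n)[:,:,::-1]);print(n,camera_model(n))
print(sense(),finger_overhang)
E
```

```text
side {'fovy': 49.43520268797731, 'cx': 320.57476967540856, 'cy': 192.61267835184373, 'eye': array([0.2435281 , 0.68026495, 0.61517869]), 'rotation': array([[-0.88955034, -0.27691214,  0.36334538],
       [-0.45624165,  0.49790096, -0.73752166],
       [ 0.02331869, -0.82183593, -0.56924681]])}
top {'fovy': 43.76719969095539, 'cx': 321.3131238255421, 'cy': 196.93614078271744, 'eye': array([ 0.43290337, -0.00923522,  1.14881447]), 'rotation': array([[-0.01920858, -0.99487301,  0.09929111],
       [-0.99981112,  0.01940743,  0.00103717],
       [-0.00295884, -0.09925243, -0.99505789]])}
{'time_s': 0.1, 'joints': array([ 9.19921976e+01,  2.20849032e+01,  3.88982538e-01, -2.44988043e-02,
       -6.84124974e+01, -1.48172869e+01]), 'joint_velocities': array([-0.05141051, -0.08937006,  0.17490238,  0.08497254, -0.11012471,
        0.08338523]), 'effort': array([ 5.98023689e-05, -3.91687846e+01,  1.87933946e+01,  4.23183739e+00,
        1.34600539e-02, -7.45065176e-05]), 'tcp_pos': array([0.13861789, 0.60902407, 0.29129568]), 'ee_rot': array([[ 9.75017247e-01, -2.22128922e-01, -3.31572269e-04],
       [-2.22129147e-01, -9.75015391e-01, -1.90489832e-03],
       [ 9.98449453e-05,  1.93096058e-03, -9.99998131e-01]]), 'wrist_force': array([-0.9318396 ,  0.07071773,  0.132183  ]), 'moment': array([ 0.0429907 , -0.01871553,  0.03559164]), 'gripper_force': 0.0, 'gripper_width': 0.9977096120291129} 0.0697
```

View pics/top0.png

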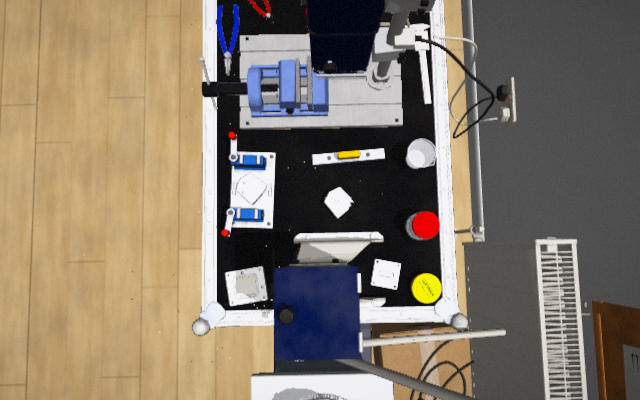

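View pics/side0.png

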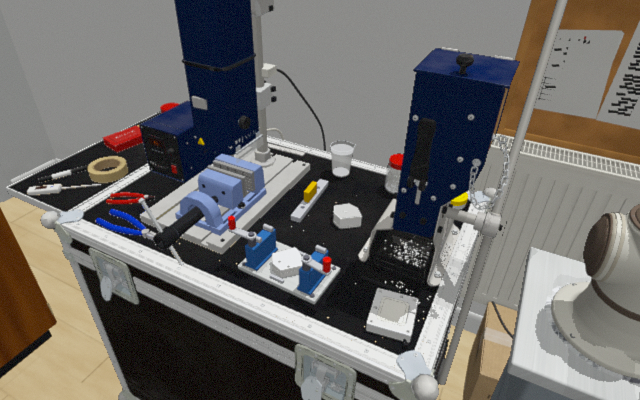

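The top view shows the fixture near (252,190), the bar at (348,157), the upper half at (339,202), and the catch knobs at (232,135) and (225,233). The side view shows the fixture at (288,265), the upper half at (347,216) and the bar at (310,200).

```bash
python3 - <<'E'
import cv2
t=cv2.imread("pics/top0.png");s=cv2.imread("pics/side0.png")
cv2.imwrite("pics/tc.png",cv2.resize(t[125:240,220:380],None,fx=5,fy=5,interpolation=cv2.INTER_CUBIC))
cv2.imwrite("pics/sc.png",cv2.resize(s[175:300,225:370],None,fx=4.8,fy=4.8,interpolation=cv2.INTER_CUBIC)[:600])
E
```

```text
(no output)
```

View pics/tc.png

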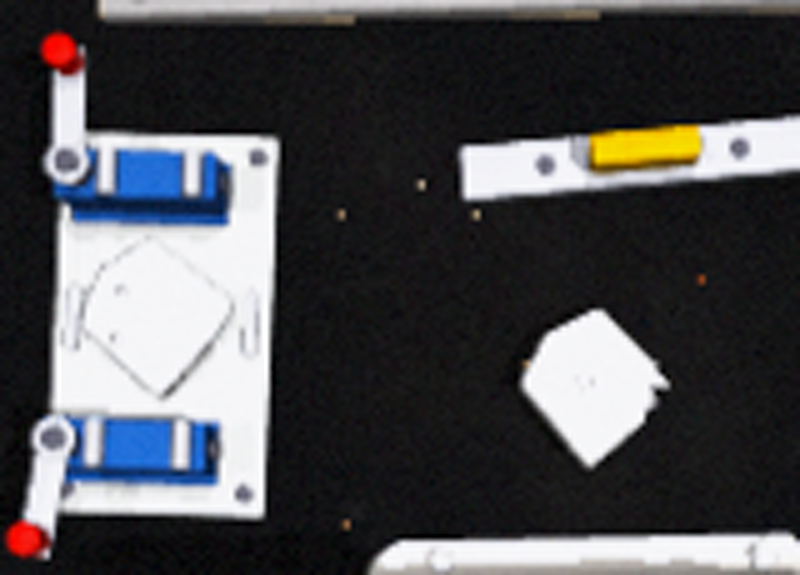

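View pics/sc.png

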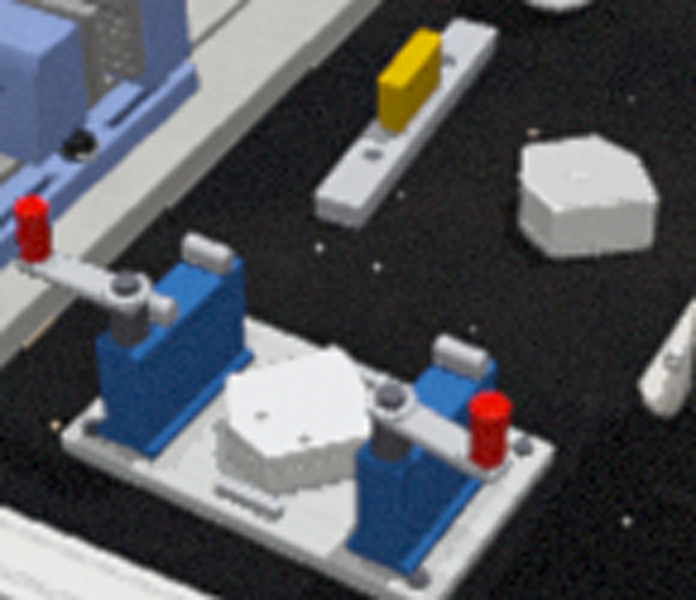

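The crops show that the lower half's outline is a cut-corner polygon and that the upper half lies about the same way round. The faces are overexposed, so I'll average frames and stretch the contrast.

```bash
python3 - <<'E'
from station import *
import cv2,numpy as np
A={n:np.mean([capture(n)[:,:,::-1].astype(float) for _ in range(8)],0) for n in("top","side")}
np.savez("avg.npz",**A)
def crop(n,x,y,w,h,lo):
    c=A[n][y:y+h,x:x+w]; c=np.clip((c-lo)/(256-lo),0,1)**1.5*255
    return cv2.resize(c.astype(np.uint8),(400,300),interpolation=cv2.INTER_CUBIC)
a=crop("top",230,168,44,33,120); b=crop("top",320,184,44,33,120)
c=crop("side",265,240,44,33,100); d=crop("side",328,197,44,33,100)
cv2.imwrite("pics/e.png",np.vstack([np.hstack([a,b]),np.hstack([c,d])]))
E
```

```text
(no output)
```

View pics/e.png

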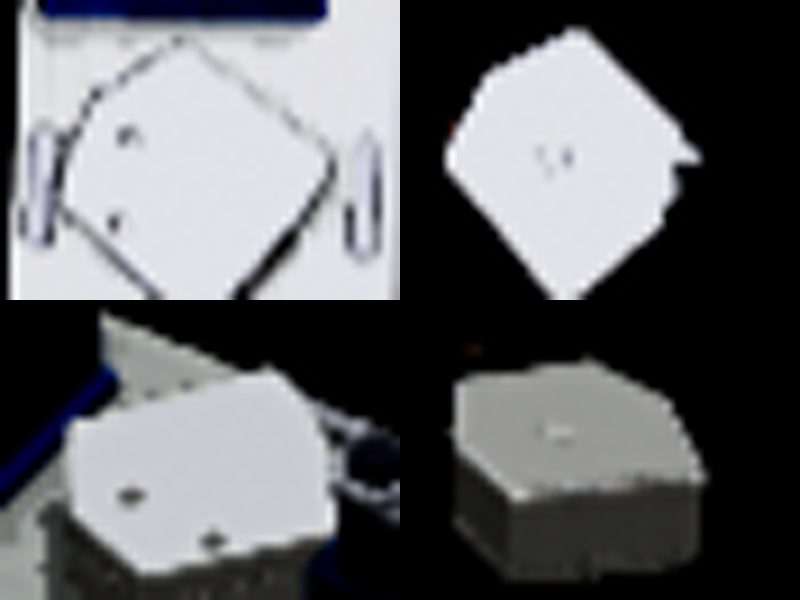

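```bash
cat > h.py <<'E'
import numpy as np,cv2
from station import camera_model
M={n:camera_model(n) for n in("top","side")}
def proj(n,P):
    m=M[n];q=(np.atleast_2d(P)-m["eye"])@m["rotation"];f=200/np.tan(np.radians(m["fovy"]/2))
    return q[:,:2]/q[:,2:]*f+[m["cx"],m["cy"]]
def unproj(n,uv,z):
    m=M[n];f=200/np.tan(np.radians(m["fovy"]/2));uv=np.atleast_2d(uv).astype(float)
    d=np.c_[(uv-[m["cx"],m["cy"]])/f,np.ones(len(uv))]@m["rotation"].T
    return m["eye"]+d*((z-m["eye"][2])/d[:,2])[:,None]
def T(p,L):
    c,s=np.cos(p[2]),np.sin(p[2]);L=np.atleast_2d(L)
    return np.c_[L[:,0]*c-L[:,1]*s+p[0],L[:,0]*s+L[:,1]*c+p[1],L[:,2]]
def inv(p,W):
    c,s=np.cos(p[2]),np.sin(p[2]);d=W[:,:2]-p[:2]
    return np.c_[d[:,0]*c+d[:,1]*s,-d[:,0]*s+d[:,1]*c]
def cr(u,o,k): return (np.atleast_2d(u)+.5)/k-.5+o
E
python3 - <<'E'
from h import *
from scipy.optimize import least_squares
L=np.array([[-.05,-.088,.01],[-.05,.088,.01],[.05,.088,.01],[.033,-.06,.092],[.033,.06,.092]])
ut=cr([[279,137],[264,520],[50,515],[66,160],[54,437]],[220,125],5)
Ls=np.array([[.05,-.088,.01],[-.05,.088,.01],[.033,-.06,.092],[.033,.06,.092]])
us=cr([[68,435],[553,450],[127,284],[391,395]],[225,175],4.8)
rt=lambda p:(proj("top",T(p,L))-ut); rs=lambda p:(proj("side",T(p,Ls))-us)
x0=[.55,.15,np.pi/2]
for nm,f in(("t",lambda p:rt(p).ravel()),("s",lambda p:rs(p).ravel()),("b",lambda p:np.r_[rt(p).ravel(),rs(p).ravel()])):
    r=least_squares(f,x0,x_scale=[.01,.01,.01],loss="soft_l1");print(nm,r.x[:2].round(4),np.degrees(r.x[2]).round(2))
p=r.x;np.save("fix.npy",p)
print(rt(p).round(1).tolist(),rs(p).round(1).tolist())
kt=unproj("top",cr([[60,50],[25,538]],[220,125],5),.112);ks=unproj("side",cr([[30,203],[491,402]],[225,175],4.8),.112)
print("knobs",kt[:,:2].round(4).tolist(),ks[:,:2].round(4).tolist())
a=cr([[180,38],[335,155],[62,205],[63,160],[95,95]],[230,168],400/44);a=np.r_[a,cr([[162,397]],[220,125],5)]
print("lower top",(inv(p,unproj("top",a,.031))*1000).round(1).tolist())
c=cr([[70,430],[270,370],[320,420],[335,520],[140,575],[70,510]],[265,240],400/44)
c[:,1]=cr((np.array([430,370,420,520,575,510])-300)[:,None],0,300/33).ravel()+240
print("lower side",(inv(p,unproj("side",c,.031))*1000).round(1).tolist())
print("lower0 side",(inv(p,unproj("side",c,.031))*1000).round(1).tolist()) if 0 else None
b=cr(np.array([[580,28],[683,130],[675,185],[565,300],[447,165],[490,75]])-[400,0],[320,184],400/44)
W=unproj("top",b,.029);print("upper top",(W[:,:2]*1000).round(1).tolist(),(inv([W[:,0].mean(),W[:,1].mean(),p[2]],W)*1000).round(1).tolist())
d=cr(np.array([[455,380],[590,362],[670,405],[705,480],[515,498],[455,440]])-[400,300],[328,197],400/44)
W2=unproj("side",d,.029);print("upper side",(W2[:,:2]*1000).round(1).tolist(),(inv([W[:,0].mean(),W[:,1].mean(),p[2]],W2)*1000).round(1).tolist())
E
```

```text
t [0.5673 0.1502] 87.45
s [0.5675 0.1534] 86.57
b [0.5676 0.1514] 87.18
[[-0.3, 0.1], [-0.3, -0.5], [-1.2, -0.8], [-0.4, 0.1], [-0.7, 0.3]] [[-1.0, -0.2], [1.2, -1.1], [0.7, -0.8], [0.9, -0.7]]
knobs [[0.6729, 0.1795], [0.4666, 0.1943]] [[0.6749, 0.1808], [0.4674, 0.1948]]
lower top [[4.5, -37.3], [-35.4, -9.0], [32.0, 5.5], [32.3, -5.8], [25.0, -22.3], [-4.7, 35.9]]
lower side [[6.8, -35.2], [-31.7, -8.9], [-23.8, 9.0], [0.5, 28.1], [35.0, 2.3], [26.9, -21.0]]
upper top [[567.3, -49.4], [541.3, -74.4], [527.6, -72.0], [499.5, -44.1], [533.7, -15.6], [555.9, -26.7]] [[-0.9, -29.8], [-27.1, -5.1], [-25.5, 8.7], [1.0, 38.1], [31.2, 5.4], [21.2, -17.4]]
upper side [[568.5, -48.3], [542.0, -71.7], [517.0, -64.8], [497.6, -40.9], [535.0, -12.2], [557.7, -25.9]] [[0.3, -31.0], [-24.5, -5.6], [-18.8, 19.6], [4.2, 40.2], [34.7, 4.2], [22.1, -19.1]]
```

```bash
cat > fit.py <<'E'
from h import *
from scipy.optimize import least_squares
A=np.load("avg.npz");THR=dict(top=135,side=90)
def mask(n,seed):
    m=(A[n].max(2)>THR[n]).astype(np.uint8);k,l=cv2.connectedComponents(m,connectivity=4)
    m=(l==l[seed[1],seed[0]]).astype(np.uint8);return m
def render(n,hulls,box):
    x,y,w,h=box;K=8;im=np.zeros((h*K,w*K),np.uint8)
    for H in hulls:
        q=(proj(n,H)-[x,y]+.5)*K-.5
        cv2.fillConvexPoly(im,cv2.convexHull(np.round(q*16).astype(np.int32)),255,shift=4)
    return cv2.resize(im,(w,h),interpolation=cv2.INTER_AREA)/255.
def setup(seeds):
    D={}
    for n,s in seeds.items():
        m=mask(n,s);x,y,w,h=cv2.boundingRect(m);b=(x-5,y-5,w+10,h+10)
        D[n]=(b,cv2.GaussianBlur(m[y-5:y+h+5,x-5:x+w+5].astype(float),(0,0),1.))
        print(n,b,m.sum())
    return D
def res(D,hulls,cams): return np.concatenate([(cv2.GaussianBlur(render(n,hulls,D[n][0]),(0,0),1.)-D[n][1]).ravel() for n in cams])
def box(x0,x1,y0,y1,z0,z1): return np.array([[x,y,z] for x in(x0,x1) for y in(y0,y1) for z in(z0,z1)])
def prism(V,z0,z1): return np.array([[a,b,z] for a,b in V for z in(z0,z1)])
E
cat > run.py <<'E'
from fit import *
def go(f,x0,steps):
    x0=np.array(x0,float);st=np.array(steps)
    g=lambda q:f(q*st); r=least_squares(g,x0/st,diff_step=None,method="trf",x_scale=1.0,jac=lambda q:np.array([(g(q+e)-g(q-e))/2 for e in np.eye(len(q))]).T)
    return r.x*st,r.cost
B=[box(-.012,.012,-.084,.084,0,.014),box(-.007,.007,-.025,.025,.014,.044)]
D=setup(dict(top=(325,160),side=(300,207)))
for cams in(["top"],["side"],["top","side"]):
    p,c=go(lambda p:res(D,[T(p,b) for b in B],cams),[.62,-.07,0.05],[.001,.001,.01]);print("bar",cams,p[:2].round(4),np.degrees(p[2]).round(2),round(c,1))
D=setup(dict(top=(339,202),side=(347,212)))
def V(s): return np.array([[s[0],-35],[-33,s[1]],[-33,s[2]],[s[3],35],[33,s[4]],[33,s[5]],[s[6],s[7]]])/1000
def clip(v,x0):
    o=[]
    for a,b in zip(v,np.roll(v,-1,0)):
        if a[0]>=x0:o.append(a)
        if (a[0]-x0)*(b[0]-x0)<0:o.append(a+(b-a)*(x0-a[0])/(b[0]-a[0]))
    return np.array(o)
def hul(p,s): v=V(s);return [T(p,prism(clip(v,-.026),.006,.029)),T(p,prism(v,0,.006))]
for cams in(["top","side"],["top"],["side"]):
    if len(cams)==2:
        x,c=go(lambda x:np.r_[res(D,hul(x[:3],x[3:]),cams),(x[3:]-s0)/20],np.r_[.532,-.046,np.radians(82),s0:=np.array([4,-9,6,-3,6,-6,25,-22])],[.001,.001,.01]+[1]*8)
        s=x[3:]
    else: x,c=go(lambda x:res(D,hul(x,s),cams),x[:3],[.001,.001,.01])
    print("up",cams,x[:2].round(4),np.degrees(x[2]).round(2),s.round(1),round(c,1))
E
python3 run.py
```

```text
top (307, 143, 83, 27) 742
side (286, 174, 48, 53) 645
bar ['top'] [ 0.6411 -0.0718] 4.15 10.4
bar ['side'] [ 0.6423 -0.073 ] 4.3 1.4
bar ['top', 'side'] [ 0.6415 -0.0721] 4.09 13.8
top (319, 182, 40, 41) 544
side (328, 198, 39, 36) 619
up ['top', 'side'] [ 0.5337 -0.0455] 80.92 [  3.3 -10.9   2.3  -4.9   2.6   2.5  23.  -20.4] 3.4
up ['top'] [ 0.5336 -0.0454] 80.53 [  3.3 -10.9   2.3  -4.9   2.6   2.5  23.  -20.4] 1.8
up ['side'] [ 0.5339 -0.0456] 81.31 [  3.3 -10.9   2.3  -4.9   2.6   2.5  23.  -20.4] 1.5
```

```bash
cat > fx.py <<'E'
from fit import *
import fit
from scipy.optimize import least_squares
def cyl(x,y,r,z0,z1):
    t=np.linspace(0,2*np.pi,25)[:-1];return prism(np.c_[x+r*np.cos(t),y+r*np.sin(t)],z0,z1)
def hulls(q):
    p=q[:3];o=[box(-.05,.05,-.088,.088,0,.01)]
    for sg,a in((1,q[3]),(-1,q[4])):
        o.append(box(-.036,.036,sg*.06-.011,sg*.06+.011,0,.064))
        d=np.array([-np.cos(a),sg*np.sin(a)]);n=np.array([-d[1],d[0]])*.007;c=np.array([.033,sg*.06]);e=c+d*.044
        o+=[cyl(*c,.0085,.05,.092),prism(np.array([c+n,c-n,e+d*.007-n,e+d*.007+n]),.08,.086),cyl(*e,.007,.086,.112)]
    return [T(p,h) for h in o]
D={}
for n,s,thr,bx in(("top",(270,205),80,(214,122,70,120)),("side",(330,270),62,(222,208,125,105))):
    x,y,w,h=bx;m=(A[n].max(2)[y:y+h,x:x+w]>thr).astype(np.uint8)
    k,l=cv2.connectedComponents(m,connectivity=4);m=(l==l[s[1]-y,s[0]-x]).astype(np.uint8)
    c,_=cv2.findContours(m,cv2.RETR_EXTERNAL,cv2.CHAIN_APPROX_NONE);cv2.drawContours(m,c,-1,1,-1)
    D[n]=(bx,cv2.GaussianBlur(m.astype(float),(0,0),1.));print(n,m.sum())
st=np.array([.001,.001,.01,.03,.03])
for cams in(["top"],["side"],["top","side"]):
    g=lambda q:res(D,hulls(q*st),cams)
    r=least_squares(g,np.array([.5676,.1514,1.52,1.6,1.8])/st,loss="soft_l1",f_scale=.2,jac=lambda q:np.array([(g(q+e)-g(q-e))/2 for e in np.eye(5)]).T)
    q=r.x*st;print(cams,q[:2].round(4),np.degrees(q[2]).round(2),q[3:].round(2),round(r.cost,1))
vis=[]
for n in D:
    e=np.dstack([D[n][1],D[n][1],render(n,hulls(q),D[n][0])])*255
    vis.append(cv2.resize(e.astype(np.uint8),(400,500)))
cv2.imwrite("pics/fx.png",np.hstack(vis))
E
python3 fx.py
```

```text
top 3674
side 5528
['top'] [0.5678 0.1518] 87.17 [1.71 1.61] 2.6
['side'] [0.5705 0.1518] 87.29 [1.64 1.76] 171.7
['top', 'side'] [0.5691 0.1518] 87.3 [1.7  1.61] 180.8
```

View pics/fx.png

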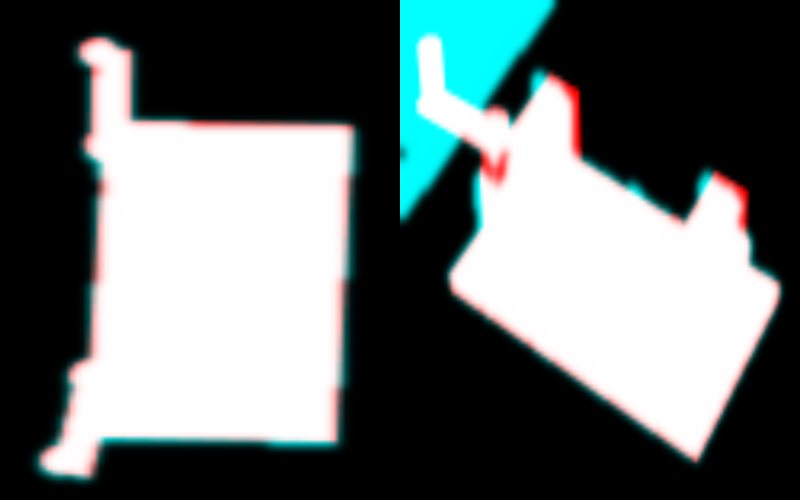

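The fixture model fits the top silhouette closely: fixture (0.568, 0.152) at 87.2°, catches at about 1.71 (near) and 1.61 (far). The side mask picks up the vise plate, so I trust the top fit. Next I'll check how tall the blue box is, since the arm reaches over it.

```bash
python3 - <<'E'
from h import *
def tri(a,b):
    f=lambda n,uv:(M[n]["eye"],(lambda d:d/np.linalg.norm(d))(unproj(n,uv,0)[0]-M[n]["eye"]))
    (o1,d1),(o2,d2)=f("top",a),f("side",b)
    s=np.linalg.lstsq(np.c_[d1,-d2],o2-o1,rcond=None)[0]
    return ((o1+d1*s[0]+o2+d2*s[1])/2).round(3),np.linalg.norm(o1+d1*s[0]-o2-d2*s[1]).round(3)
for a,b in(((275,267),(413,73)),((358,266),(440,48)),((279,359),(503,86)),((361,358),(519,62)),((505,333),(572,0)),((286,315),(464,62)),((362,342),(445,190))):print(tri(a,b))
E
```

```text
(array([0.403, 0.062, 0.4  ]), np.float64(0.001))
(array([ 0.4  , -0.062,  0.406]), np.float64(0.008))
(array([0.275, 0.058, 0.404]), np.float64(0.006))
(array([ 0.271, -0.062,  0.404]), np.float64(0.0))
(array([ 0.266, -0.256,  0.461]), np.float64(0.091))
(array([0.337, 0.045, 0.423]), np.float64(0.001))
(array([ 0.292, -0.07 ,  0.152]), np.float64(0.094))
```

Emit:
jog_arm(rows=[[[0.0387,0.0219,0,0],[0.0387,0.0219,0,0],[0.0387,0.0219,0,0],[0.0387,0.0219,0,0],[0.0387,0.0219,0,0],[0.0387,0.0219,0,0],[0.0387,0.0219,0,0],[0.0387,0.0219,0,0],[0.0387,0.0219,0,0],[0.0387,0.0219,0,0],[0.0387,0.0219,0,0],[0.0387,0.0219,0,0],[0,0,0,0]]], claw=1.0)

```text
time_s: 2.52
tcp_pos: [0.5347, 0.2482, 0.2919]
ee_rot: [[0.974, -0.226, -0.0], [-0.226, -0.974, -0.0], [-0.0, 0.0, -1.0]]
wrist_force: [-0.8, 0.6, -0.0]
gripper_width: 0.996
gripper_force: 0.0
```

```bash
python3 -c "
from station import *
s=sense();print(s['joints'].round(2),s['tcp_pos'].round(4),s['ee_rot'].round(3).tolist())"
```

```text
[ 4.063e+01  1.862e+01 -4.760e+00  2.000e-02 -6.665e+01  3.630e+01] [0.5347 0.2482 0.2919] [[0.974, -0.226, -0.0], [-0.226, -0.974, -0.0], [-0.0, 0.0, -1.0]]
```

Emit:
jog_arm(rows=[[[0.0057,0.024,0,0],[0.0057,0.024,0,0],[0.0057,0.024,0,0],[0.0057,0.024,0,0],[0.0057,0.024,0,0],[0.0057,0.024,0,0],[0.0057,0.024,0,0],[0.0057,0.024,0,0],[0.0057,0.024,0,0],[0.0057,0.024,0,0],[0.0057,0.024,0,0],[0.0027,0.0188,0,-0.067],[0,0,0,0]]])

```text
time_s: 4.15
tcp_pos: [0.5334, -0.0418, 0.2925]
ee_rot: [[0.987, -0.159, 0.0], [-0.159, -0.987, 0.0], [0.0, -0.0, -1.0]]
wrist_force: [-1.1, 0.4, -0.0]
gripper_width: 1.001
gripper_force: 0.0
```

```bash
python3 - <<'E'
from station import *
import cv2,numpy as np
s=sense();print(s['joints'].round(2),s['tcp_pos'].round(4),s['ee_rot'].round(4).tolist(),s['time_s'])
a=capture("side")[:,:,::-1];b=capture("top")[:,:,::-1]
cv2.imwrite("pics/m1.png",np.vstack([a[:300,150:640],b[60:360,150:640]]))
E
```

```text
[ 12.9   13.27 -12.16   0.   -64.55  67.97] [ 0.5334 -0.0418  0.2925] [[0.9873, -0.1587, 0.0003], [-0.1587, -0.9873, 0.0], [0.0003, -0.0001, -1.0]] 4.15
```

View pics/m1.png

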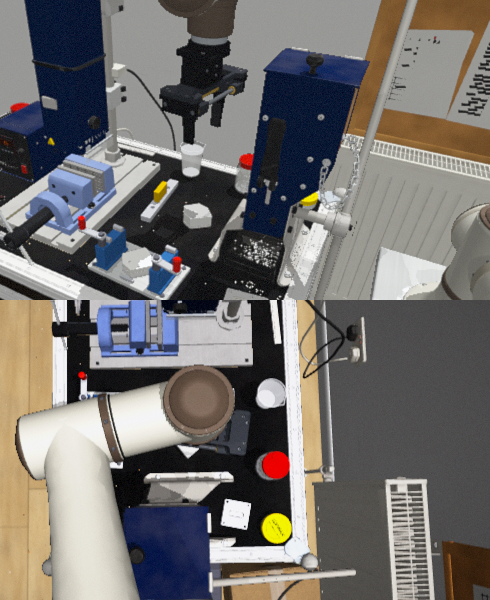

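The gripper hangs over the upper half (top crop, near (185,445)). The arm passes left of the box, so I'll descend in stages.

Emit:
jog_arm(rows=[[[0.001,0,0.02,0],[0,0,0.02,0],[0,0,0.02,0],[0,0,0.02,0],[0,0,0.02,0],[0,0,0.02,0],[0,0,0.02,0],[0,0,0.01,0],[0,0,0,0]]])

```text
time_s: 5.38
tcp_pos: [0.535, -0.04, 0.1418]
ee_rot: [[0.988, -0.156, -0.001], [-0.156, -0.988, -0.0], [-0.001, 0.0, -1.0]]
wrist_force: [0.1, -0.5, 1.1]
gripper_width: 0.999
gripper_force: 0.0
```

```bash
cat > st.py <<'E'
from station import *
import numpy as np
s=sense();R=s['ee_rot']
print(s['time_s'],s['joints'].round(2),s['tcp_pos'].round(4),np.degrees(np.arctan2(R[1,0],R[0,0])).round(2),s['effort'].round(1),s['wrist_force'].round(1),s['moment'].round(2),round(s['gripper_width'],3),round(s['gripper_force'],1))
E
python3 st.py
```

```text
5.375 [ 13.05  22.79 -23.09   0.   -44.19  67.99] [ 0.535  -0.04    0.1418] -8.96 [  0.  -34.4  13.8   3.    0.1  -0. ] [ 0.1 -0.5  1.1] [-0.    0.   -0.01] 0.999 0.0
```

Emit:
jog_arm(rows=[[[0,0,0.012,0],[0,0,0.012,0],[0,0,0.012,0],[0,0,0.012,0],[0,0,0.008,0],[0,0,0,0],[0,0,0,0]]])

```text
time_s: 6.25
tcp_pos: [0.5355, -0.0403, 0.0865]
ee_rot: [[0.988, -0.156, 0.001], [-0.156, -0.988, 0.0], [0.001, -0.0, -1.0]]
wrist_force: [-0.2, 0.2, 1.3]
gripper_width: 1.002
gripper_force: 0.0
```

```bash
python3 st.py
```

```text
6.25 [ 1.301e+01  2.749e+01 -2.587e+01  1.000e-02 -3.660e+01  6.800e+01] [ 0.5355 -0.0403  0.0865] -8.97 [ -0.  -36.7  12.    2.6   0.1  -0. ] [-0.2  0.2  1.3] [-0.   -0.02  0.  ] 1.002 0.0
```

Emit:
jog_arm(rows=[[[-0.0009,0.0019,0.004,0],[0,0,0.004,0],[0,0,0,0]]])

```text
time_s: 6.62
tcp_pos: [0.5337, -0.0422, 0.0779]
ee_rot: [[0.988, -0.156, -0.001], [-0.156, -0.988, -0.0], [-0.001, 0.0, -1.0]]
wrist_force: [0.1, -0.6, 0.9]
gripper_width: 1.0
gripper_force: 0.0
```

Emit:
jog_arm(rows=[[[0,0,0,0],[0,0,0,0],[0,0,0,0],[0,0,0,0],[0,0,0,0],[0,0,0,0],[0,0,0,0],[0,0,0,0]]], claw=0.0)

```text
time_s: 7.62
tcp_pos: [0.534, -0.0421, 0.0783]
ee_rot: [[0.988, -0.156, 0.0], [-0.156, -0.988, -0.0], [0.0, 0.0, -1.0]]
wrist_force: [0.1, -2.1, 0.4]
gripper_width: 0.668
gripper_force: 29.6
```

```bash
python3 st.py
```

```text
7.625 [ 1.285e+01  2.816e+01 -2.639e+01  1.000e-02 -3.545e+01  6.816e+01] [ 0.534  -0.0421  0.0783] -8.98 [  0.7 -36.8  11.8   2.3   0.2  -0. ] [ 0.1 -2.1  0.4] [-0.41  0.03  0.02] 0.668 29.6
```

Emit:
jog_arm(rows=[[[0,0,-0.01,0],[0,0,-0.025,0],[0,0,-0.03,0],[0,0,-0.03,0],[0,0,-0.027,0],[0.0003,-0.02,0,0],[0.0003,-0.025,0,0],[0.0003,-0.025,0,0],[0.0003,-0.025,0,0],[0.0003,-0.025,0,0],[0.0003,-0.025,0,0],[0.0004,-0.025,0,0],[0.0003,-0.02,0,0],[0.0003,-0.0104,0,0],[0,0,0,-0.054],[0,0,0,-0.054],[0,0,0,0],[0,0,0,0]]])

```text
time_s: 9.88
tcp_pos: [0.568, 0.1553, 0.2002]
ee_rot: [[0.999, -0.05, -0.0], [-0.05, -0.999, -0.0], [-0.0, 0.0, -1.0]]
wrist_force: [0.2, 0.3, -1.7]
gripper_width: 0.664
gripper_force: 29.6
```

```bash
python3 st.py; python3 - <<'E'
from station import *
import numpy as np,cv2
A={n:np.mean([capture(n)[:,:,::-1].astype(float) for _ in range(2)],0) for n in("top","side")}
a=A["side"][150:310,215:390];b=A["top"][100:250,200:360]
f=lambda i:cv2.resize(np.clip(i,0,255).astype(np.uint8),(400,380),interpolation=cv2.INTER_CUBIC)
cv2.imwrite("pics/m2.png",np.hstack([f(a),f(b)]))
E
```

```text
9.875 [ 31.04  23.15 -12.04  -0.   -54.83  56.1 ] [0.568  0.1553 0.2002] -2.86 [  0.  -38.8  17.1   3.9   0.1  -0. ] [ 0.2  0.3 -1.7] [-0.03  0.08  0.  ] 0.664 29.6
```

View pics/m2.png

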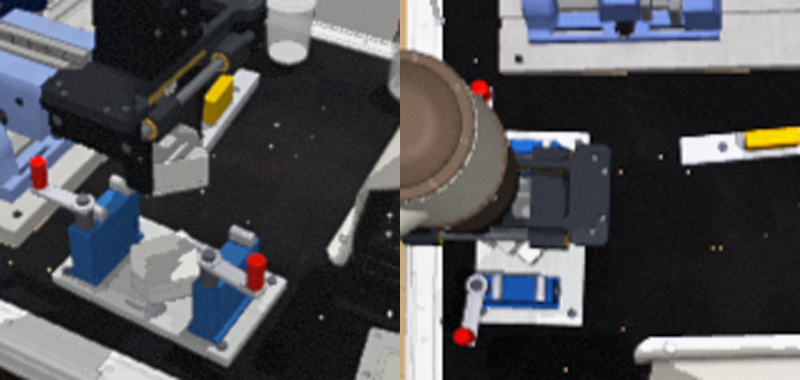

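The half is held at bottom-centre of the gripper, above the lower half; both knobs are clear. I'll lower it.

Emit:
jog_arm(rows=[[[0,0,0.02,0],[0,0,0.02,0],[0,0,0.02,0],[0,0,0.016,0],[0,0,0.008,0],[0,0,0,0],[0,0,0,0]]])

```text
time_s: 10.95
tcp_pos: [0.5685, 0.1557, 0.117]
ee_rot: [[0.999, -0.049, 0.001], [-0.049, -0.999, 0.001], [0.001, -0.001, -1.0]]
wrist_force: [0.3, -0.4, -1.8]
gripper_width: 0.666
gripper_force: 29.6
```

```bash
python3 st.py
```

```text
10.95 [ 3.105e+01  2.882e+01 -1.687e+01  2.000e-02 -4.423e+01  5.615e+01] [0.5685 0.1557 0.117 ] -2.79 [ -0.  -40.8  14.5   3.3   0.1  -0. ] [ 0.3 -0.4 -1.8] [-0.03  0.   -0.04] 0.666 29.6
```

Emit:
jog_arm(rows=[[[0,0,0.003,0],[0,0,0.002,0],[0,0,0.001,0],[0,0,0.001,0],[0,0,0,0],[0,0,0,0]]])

```text
time_s: 11.7
tcp_pos: [0.5681, 0.1554, 0.1094]
ee_rot: [[0.999, -0.049, 0.0], [-0.049, -0.999, 0.0], [0.0, -0.0, -1.0]]
wrist_force: [-0.0, -0.1, -0.8]
gripper_width: 0.662
gripper_force: 29.6
```

```bash
python3 st.py
```

```text
11.7 [ 31.05  29.39 -17.25   0.   -43.35  56.16] [0.5681 0.1554 0.1094] -2.79 [ -0.  -40.9  14.3   3.2   0.2  -0. ] [-0.  -0.1 -0.8] [-0.05  0.1   0.02] 0.662 29.6
```

Emit:
jog_arm(rows=[[[0,0,0.0007,0],[0,0,0,0],[0,0,0.0005,0],[0,0,0,0]]])

```text
time_s: 12.2
tcp_pos: [0.5681, 0.1554, 0.1093]
ee_rot: [[0.999, -0.048, 0.001], [-0.048, -0.999, -0.0], [0.001, 0.0, -1.0]]
wrist_force: [-3.5, 0.2, 7.6]
gripper_width: 0.667
gripper_force: 29.8
```

```bash
python3 st.py
```

```text
12.2 [ 3.105e+01  2.939e+01 -1.727e+01  3.000e-02 -4.331e+01  5.615e+01] [0.5681 0.1554 0.1093] -2.78 [ -0.4 -36.3  13.6   2.9   1.1   0. ] [-3.5  0.2  7.6] [-0.2   1.02 -0.05] 0.667 29.8
```

Contact comes at the predicted height, so I'll release and retreat.

Emit:
jog_arm(rows=[[[0,0,-0.0008,0],[0,0,0,0],[0,0,0,0],[0,0,0,0],[0,0,0,0]]], claw=1.0)

```text
time_s: 12.82
tcp_pos: [0.568, 0.1554, 0.1087]
ee_rot: [[0.999, -0.049, -0.0], [-0.049, -0.999, -0.0], [-0.0, 0.0, -1.0]]
wrist_force: [0.0, 0.4, -0.6]
gripper_width: 0.997
gripper_force: 0.0
```

Emit:
jog_arm(rows=[[[0,0,-0.015,0],[0,0,-0.03,0],[0,0,-0.04,0],[0,0,-0.04,0],[0,0.05,-0.03,0],[0,0.05,0,0],[0,0.05,0,0],[0,0,0,0]]])

```text
time_s: 13.82
tcp_pos: [0.5602, 0.0028, 0.2653]
ee_rot: [[0.999, -0.053, 0.001], [-0.053, -0.999, 0.0], [0.001, -0.0, -1.0]]
wrist_force: [-0.4, 1.4, -0.1]
gripper_width: 1.0
gripper_force: 0.0
```

```bash
python3 st.py; python3 - <<'E'
from station import *
import numpy as np,cv2
A={n:np.mean([capture(n)[:,:,::-1].astype(float) for _ in range(4)],0) for n in("top","side")}
np.savez("avg2.npz",**A)
a=np.clip(A["side"][215:305,225:345],0,255)
b=np.clip((A["top"][140:235,215:290]-120)/135,0,1)**1.5*255
f=lambda i:cv2.resize(i.astype(np.uint8),None,fx=5,fy=5,interpolation=cv2.INTER_CUBIC)[:450,:600]
a=cv2.resize(a.astype(np.uint8),(480,360),interpolation=cv2.INTER_CUBIC);b=cv2.resize(b.astype(np.uint8),(300,360),interpolation=cv2.INTER_CUBIC)
cv2.imwrite("pics/m3.png",np.hstack([a,b]))
E
```

```text
13.825 [ 1.687e+01  1.695e+01 -1.120e+01  2.000e-02 -6.177e+01  7.009e+01] [0.5602 0.0028 0.2653] -3.04 [ -0.9 -33.8  17.6   4.    0.    0.1] [-0.4  1.4 -0.1] [-0.01 -0.01 -0.05] 1.0 0.0
```

View pics/m3.png

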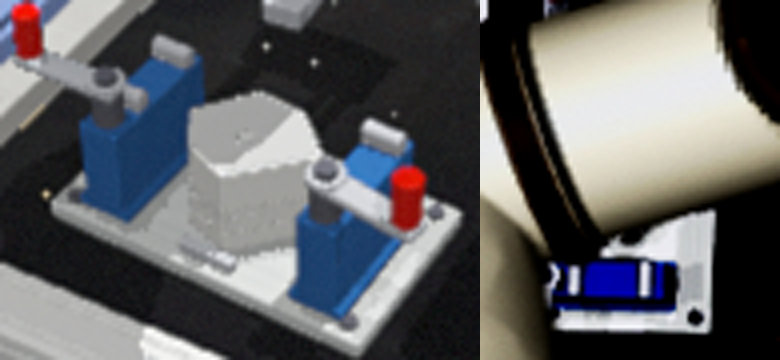

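The mould looks closed and square, with continuous walls in the side view. On to the bar.

Emit:
jog_arm(rows=[[[0.0213,0.0176,0,0],[0.0213,0.0176,0,0],[0.0213,0.0176,0,0],[0.0213,0.0176,0,0],[0,0,0,0.1608],[0,0,0,0.1608],[0,0,0,0.1608],[0,0,0,0.1608],[0,0,0,0.1608],[0,0,0,0.1608],[0,0,0,0.1608],[0,0,0,0.1608],[0,0,0,0.1608],[0,0,0,0],[0,0,0,0]]])

```text
time_s: 16.1
tcp_pos: [0.6425, -0.0685, 0.2637]
ee_rot: [[0.078, -0.997, -0.0], [-0.997, -0.078, -0.0], [0.0, 0.0, -1.0]]
wrist_force: [0.8, -0.5, -0.2]
gripper_width: 0.999
gripper_force: 0.0
```

```bash
python3 st.py
```

```text
16.1 [  8.24  25.21   1.26  -0.   -66.06  -3.79] [ 0.6425 -0.0685  0.2637] -85.55 [  0.  -41.5  18.5   4.1   0.    0. ] [ 0.8 -0.5 -0.2] [ 0.07 -0.09 -0.08] 0.999 0.0
```

Emit:
jog_arm(rows=[[[0.0036,0.0013,0.02,0.006],[0,0,0.03,0],[0,0,0.03,0],[0,0,0.03,0],[0,0,0.025,0],[0,0,0.015,0],[0,0,0.01,0],[0,0,0,0],[0,0,0,0]]])

```text
time_s: 17.23
tcp_pos: [0.642, -0.0725, 0.1048]
ee_rot: [[0.069, -0.998, 0.002], [-0.998, -0.069, -0.0], [0.0, -0.002, -1.0]]
wrist_force: [-0.9, 0.8, -0.2]
gripper_width: 0.999
gripper_force: 0.0
```

```bash
python3 st.py
```

```text
17.225 [ 7.880e+00  3.406e+01 -8.820e+00  2.000e-02 -4.701e+01 -3.930e+00] [ 0.642  -0.0725  0.1048] -86.03 [ -0.  -44.6  14.6   3.3   0.    0. ] [-0.9  0.8 -0.2] [ 0.11 -0.04  0.05] 0.999 0.0
```

Emit:
jog_arm(rows=[[[0,0.0004,0.01,0],[0,0,0.006,0],[0,0,0.002,0],[0,0,0,0]]])

```text
time_s: 17.73
tcp_pos: [0.6409, -0.0726, 0.0856]
ee_rot: [[0.069, -0.998, -0.0], [-0.998, -0.069, -0.0], [0.0, 0.0, -1.0]]
wrist_force: [-0.3, -0.4, 0.4]
gripper_width: 1.001
gripper_force: 0.0
```

Emit:
jog_arm(rows=[[[0,0,0,0],[0,0,0,0],[0,0,0,0],[0,0,0,0],[0,0,0,0],[0,0,0,0],[0,0,0,0],[0,0,0,0],[0,0,0,0],[0,0,0,0]]], claw=0.0)

```text
time_s: 18.98
tcp_pos: [0.6413, -0.0725, 0.0859]
ee_rot: [[0.069, -0.998, 0.001], [-0.998, -0.069, 0.0], [-0.0, -0.001, -1.0]]
wrist_force: [0.8, -0.7, -0.9]
gripper_width: 0.161
gripper_force: 30.0
```

```bash
python3 st.py
```

```text
18.975 [  7.89  35.38  -9.67   0.   -44.91  -3.94] [ 0.6413 -0.0725  0.0859] -86.05 [ -0.1 -46.   13.9   3.1  -0.3  -0. ] [ 0.8 -0.7 -0.9] [ 0.1  -0.35 -0.03] 0.161 30.0
```

Emit:
jog_arm(rows=[[[0,0,-0.01,0],[0,0,-0.025,0],[0,0,-0.035,0],[0,0,-0.035,0],[0,0,-0.035,0],[0,0,-0.035,0],[0,0,0,-0.1],[0,0,0,-0.1],[0,0,0,-0.14],[0,0,0,-0.14],[0,0,0,-0.14],[0,0,0,-0.14],[0,0,0,-0.14],[0,0,0,-0.14],[0,0,0,-0.14],[0,0,0,-0.14],[0,0,0,-0.1],[0,0,0,-0.033],[0,0,0,0]]])

```text
time_s: 21.35
tcp_pos: [0.6405, -0.0726, 0.2605]
ee_rot: [[0.999, -0.05, -0.001], [-0.05, -0.999, 0.0], [-0.001, -0.0, -1.0]]
wrist_force: [0.8, -0.7, -3.2]
gripper_width: 0.16
gripper_force: 30.0
```

Emit:
jog_arm(rows=[[[-0.0054,-0.014,0,0],[-0.0084,-0.022,0,0],[-0.0084,-0.022,0,0],[-0.0084,-0.022,0,0],[-0.0084,-0.022,0,0],[-0.0084,-0.022,0,0],[-0.0084,-0.022,0,0],[-0.0084,-0.022,0,0],[-0.0084,-0.022,0,0],[-0.0084,-0.022,0,0],[-0.003,-0.008,0,0],[0,0,0,0],[0,0,0,0]]])

```text
time_s: 22.98
tcp_pos: [0.5679, 0.1508, 0.2609]
ee_rot: [[0.999, -0.05, -0.0], [-0.05, -0.999, -0.0], [-0.0, 0.0, -1.0]]
wrist_force: [0.1, -0.9, -4.4]
gripper_width: 0.157
gripper_force: 30.0
```

```bash
python3 st.py
```

```text
22.975 [ 3.066e+01  1.978e+01 -7.690e+00  1.000e-02 -6.254e+01  5.649e+01] [0.5679 0.1508 0.2609] -2.84 [  0.3 -38.7  19.6   4.6   0.1  -0. ] [ 0.1 -0.9 -4.4] [-0.03  0.   -0.07] 0.157 30.0
```

Emit:
jog_arm(rows=[[[0,-0.001,0.015,0],[0,0,0.02,0],[0,0,0.02,0],[0,0,0.02,0],[0,0,0.015,0],[0,0,0.008,0],[0,0,0.004,0],[0,0,0,0],[0,0,0,0]]])

```text
time_s: 24.1
tcp_pos: [0.5683, 0.1525, 0.1596]
ee_rot: [[0.999, -0.049, 0.001], [-0.049, -0.999, 0.001], [0.001, -0.001, -1.0]]
wrist_force: [0.5, -0.2, -3.9]
gripper_width: 0.16
gripper_force: 30.0
```

```bash
python3 st.py
```

```text
24.1 [ 3.079e+01  2.567e+01 -1.474e+01  1.000e-02 -4.950e+01  5.641e+01] [0.5683 0.1525 0.1596] -2.79 [ -0.  -41.   16.7   3.9   0.1  -0. ] [ 0.5 -0.2 -3.9] [ 0.05 -0.01 -0.03] 0.16 30.0
```

Emit:
jog_arm(rows=[[[0,0.0006,0.003,0],[0,0,0.003,0],[0,0,0.002,0],[0,0,0.001,0],[0,0,0,0],[0,0,0,0]]])

```text
time_s: 24.85
tcp_pos: [0.5679, 0.1517, 0.1499]
ee_rot: [[0.999, -0.049, 0.0], [-0.049, -0.999, 0.0], [0.0, -0.0, -1.0]]
wrist_force: [0.6, -0.4, -3.3]
gripper_width: 0.16
gripper_force: 30.0
```

```bash
python3 st.py
```

```text
24.85 [ 30.73  26.32 -15.33  -0.   -48.34  56.46] [0.5679 0.1517 0.1499] -2.81 [ -0.  -41.4  16.4   3.8   0.1  -0. ] [ 0.6 -0.4 -3.3] [-0.01  0.01 -0.06] 0.16 30.0
```

Emit:
jog_arm(rows=[[[0,0,0.0007,0],[0,0,0,0],[0,0,0.0005,0],[0,0,0,0]]])

```text
time_s: 25.35
tcp_pos: [0.5679, 0.1518, 0.1498]
ee_rot: [[0.999, -0.049, 0.001], [-0.049, -0.999, 0.0], [0.001, -0.0, -1.0]]
wrist_force: [-4.2, 0.7, 5.1]
gripper_width: 0.16
gripper_force: 30.0
```

```bash
python3 st.py
```

```text
25.35 [ 3.074e+01  2.632e+01 -1.536e+01  2.000e-02 -4.829e+01  5.646e+01] [0.5679 0.1518 0.1498] -2.78 [ -0.7 -36.4  15.3   3.5   1.    0. ] [-4.2  0.7  5.1] [-0.01  1.05 -0.02] 0.16 30.0
```

Seated at the predicted height. I'll release, rise, and go above the near knob with the fingers part open.

Emit:
jog_arm(rows=[[[0,0,-0.0008,0],[0,0,0,0],[0,0,0,0],[0,0,-0.01,0],[0,0,-0.02,0],[0,0,-0.025,0],[-0.0173,-0.0065,0,0],[-0.0173,-0.0065,0,0],[-0.0173,-0.0065,0,0],[-0.0173,-0.0065,0,0],[-0.0173,-0.0065,0,0],[-0.0173,-0.0065,0,0],[0,0,0,0.14],[0,0,0,0],[0,0,0,0]]], claw=0.35)

```text
time_s: 27.22
tcp_pos: [0.466, 0.1959, 0.2045]
ee_rot: [[0.983, -0.186, 0.0], [-0.186, -0.983, 0.0], [0.0, -0.0, -1.0]]
wrist_force: [-0.4, -0.5, 0.8]
gripper_width: 0.352
gripper_force: 0.0
```

```bash
python3 st.py; python3 - <<'E'
from station import *
import numpy as np,cv2
A={n:np.mean([capture(n)[:,:,::-1].astype(float) for _ in range(2)],0) for n in("top","side")}
a=A["side"][190:310,220:360];b=A["top"][120:240,210:350]
f=lambda i:cv2.resize(np.clip(i,0,255).astype(np.uint8),(400,343),interpolation=cv2.INTER_CUBIC)
cv2.imwrite("pics/m4.png",np.hstack([f(a),f(b)]))
E
```

```text
27.225 [ 41.23  15.44 -23.28   0.   -51.27  38.05] [0.466  0.1959 0.2045] -10.72 [  0.1 -30.3  15.8   3.5   0.1   0. ] [-0.4 -0.5  0.8] [ 0.01 -0.02 -0.03] 0.352 0.0
```

View pics/m4.png

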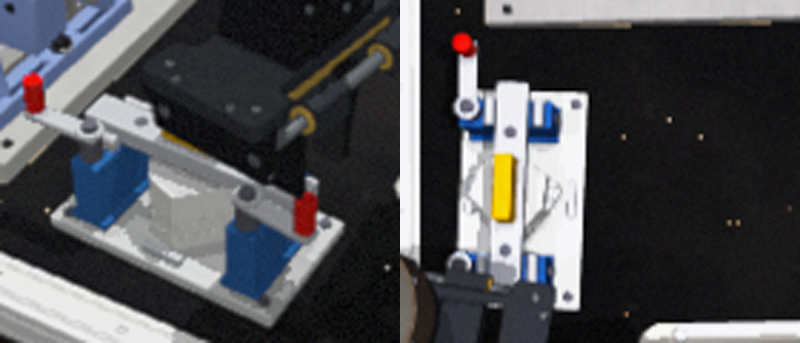

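The bar lies in both saddles with the rib up (top crop (503,187)), and the gripper is over the near knob. Next I'll lower around the knob, narrow the fingers, and follow the arc.

Emit:
jog_arm(rows=[[[-0.0005,0,0.012,0],[0,0,0.012,0],[0,0,0.012,0],[0,0,0.004,0],[0,0,0,0],[0,0,0,0]]])

```text
time_s: 28.18
tcp_pos: [0.4658, 0.196, 0.1648]
ee_rot: [[0.982, -0.188, 0.001], [-0.188, -0.982, 0.0], [0.001, -0.001, -1.0]]
wrist_force: [0.2, -0.9, -0.2]
gripper_width: 0.348
gripper_force: 0.0
```

Emit:
jog_arm(rows=[[[0,0,0,0],[0,0,0,0],[0,0,0,0]]], claw=0.22)

```text
time_s: 28.55
tcp_pos: [0.4656, 0.1958, 0.1646]
ee_rot: [[0.982, -0.188, 0.0], [-0.188, -0.982, 0.0], [0.0, -0.0, -1.0]]
wrist_force: [-0.9, -0.3, -0.6]
gripper_width: 0.229
gripper_force: 0.0
```

```bash
python3 st.py
```

```text
28.55 [ 41.25  18.37 -26.08   0.   -45.53  37.92] [0.4656 0.1958 0.1646] -10.83 [  0.  -31.5  14.5   3.2   0.1   0. ] [-0.9 -0.3 -0.6] [-0.04 -0.05  0.04] 0.229 0.0
```

Emit:
jog_arm(rows=[[[0.0005,0.0066,0,-0.15],[0.0005,0.0066,0,-0.15],[0.0005,0.0066,0,-0.15],[0.0005,0.0066,0,-0.15],[0.0005,0.0066,0,-0.15],[0,0,0,0]]])

```text
time_s: 29.3
tcp_pos: [0.4717, 0.1639, 0.1645]
ee_rot: [[0.848, 0.53, 0.0], [0.53, -0.848, 0.0], [0.0, 0.0, -1.0]]
wrist_force: [0.4, 0.6, -0.5]
gripper_width: 0.219
gripper_force: 0.0
```

```bash
cat > kn.py <<'E'
import sys
from h import *
from station import sense
F=[.568,.1518,np.radians(87.2)];s=sense();sg=float(sys.argv[1])
l=inv(F,s["tcp_pos"][None])[0];d=(l-[.033,sg*.06])*[1,sg]
R=s["ee_rot"];print("t",s["time_s"],"r",np.hypot(*d).round(4),"a",np.arctan2(d[1],-d[0]).round(3),"yaw",np.degrees(np.arctan2(R[1,0],R[0,0])).round(1),"z",s["tcp_pos"][2].round(4),"F",s["wrist_force"].round(1),"grip",round(s["gripper_force"],1),round(s["gripper_width"],3))
E
python3 kn.py 1
```

```text
t 29.3 r 0.0448 a 0.961 yaw 32.0 z 0.1645 F [ 0.4  0.6 -0.5] grip 0.0 0.219
```

Emit:
jog_arm(rows=[[[0.0008,0.0066,0,-0.15],[0.0006,0.0066,0,-0.15],[0.0005,0.0066,0,-0.15],[0.0005,0.0066,0,-0.15],[0.0005,0.0066,0,-0.15],[0.0002,0.0044,0,-0.1],[0,0,0,0],[0,0,0,0]]])

```text
time_s: 30.3
tcp_pos: [0.5021, 0.1442, 0.1643]
ee_rot: [[0.162, 0.987, -0.0], [0.987, -0.162, -0.0], [-0.0, -0.0, -1.0]]
wrist_force: [-1.1, -0.9, -0.4]
gripper_width: 0.223
gripper_force: 0.3
```

```bash
python3 kn.py 1
```

```text
t 30.3 r 0.0442 a 0.124 yaw 80.7 z 0.1643 F [-1.1 -0.9 -0.4] grip 0.3 0.223
```

Emit:
jog_arm(rows=[[[0.0002,0.004,0,-0.1],[0,0.002,0,0],[0,0.001,0,0],[0,0.001,0,0],[0,0,0,0]]])

```text
time_s: 30.92
tcp_pos: [0.5103, 0.1435, 0.1644]
ee_rot: [[0.06, 0.998, 0.0], [0.998, -0.06, 0.0], [0.0, 0.0, -1.0]]
wrist_force: [-0.8, -0.7, -0.8]
gripper_width: 0.222
gripper_force: 0.5
```

```bash
python3 kn.py 1
```

```text
t 30.925 r 0.0442 a -0.063 yaw 86.5 z 0.1644 F [-0.8 -0.7 -0.8] grip 0.5 0.222
```

Emit:
jog_arm(rows=[[[0,0.0005,0,0],[0,0.0005,0,0],[0,0,0,0]]])

```text
time_s: 31.3
tcp_pos: [0.5113, 0.1434, 0.1645]
ee_rot: [[0.06, 0.998, 0.0], [0.998, -0.06, 0.0], [0.0, 0.0, -1.0]]
wrist_force: [-0.5, -1.6, -0.4]
gripper_width: 0.221
gripper_force: 0.5
```

```bash
python3 kn.py 1
```

```text
t 31.3 r 0.0443 a -0.086 yaw 86.6 z 0.1645 F [-0.5 -1.6 -0.4] grip 0.5 0.221
```

Emit:
jog_arm(rows=[[[0,0.0005,0,0],[0,0.0005,0,0],[0,0.0005,0,0],[0,0,0,0]]])

```text
time_s: 31.8
tcp_pos: [0.5118, 0.1433, 0.1643]
ee_rot: [[0.06, 0.998, -0.002], [0.998, -0.06, -0.0], [-0.0, -0.002, -1.0]]
wrist_force: [-5.2, 0.7, 2.5]
gripper_width: 0.223
gripper_force: 2.7
```

```bash
python3 kn.py 1
```

```text
t 31.8 r 0.0444 a -0.098 yaw 86.6 z 0.1643 F [-5.2  0.7  2.5] grip 2.7 0.223
```

End stop felt (5 N against about 1 N friction). I'll back off, rise and go to the far knob.

Emit:
jog_arm(rows=[[[0,-0.003,0,0],[0,0,-0.01,0],[0,0,-0.02,0],[0,0,-0.016,0],[0,0,0,0.152],[0,0,0,0.152],[0,0,0,0.152],[0,0,0,0.152],[0,0,0,0.152],[0,0,0,0.152],[0,0,0,0.152],[0,0,0,0.152],[0,0,0,0.152],[0,0,0,0.152],[0,0,0,0]]])

```text
time_s: 33.67
tcp_pos: [0.5104, 0.1437, 0.2113]
ee_rot: [[1.0, -0.007, 0.002], [-0.007, -1.0, 0.001], [0.002, -0.001, -1.0]]
wrist_force: [0.2, -0.4, -0.4]
gripper_width: 0.217
gripper_force: 0.0
```

Emit:
jog_arm(rows=[[[0.0234,-0.0056,0,0],[0.0234,-0.0056,0,0],[0.0234,-0.0056,0,0],[0.0234,-0.0056,0,0],[0.0234,-0.0056,0,0],[0.0234,-0.0056,0,0],[0.0234,-0.0056,0,0],[0,0,0,0],[0,0,0,0]]], claw=0.35)

```text
time_s: 34.8
tcp_pos: [0.6734, 0.181, 0.2104]
ee_rot: [[1.0, -0.008, -0.001], [-0.008, -1.0, -0.0], [-0.001, 0.0, -1.0]]
wrist_force: [-0.9, -0.4, -0.4]
gripper_width: 0.351
gripper_force: 0.0
```

```bash
python3 st.py; python3 kn.py -1
```

```text
34.8 [ 2.829e+01  3.239e+01  5.540e+00 -1.000e-02 -6.319e+01  6.126e+01] [0.6734 0.181  0.2104] -0.45 [ -0.1 -46.6  18.3   4.    0.1   0. ] [-0.9 -0.4 -0.4] [-0.09 -0.01  0.03] 0.351 0.0
t 34.8 r 0.0439 a 1.602 yaw -0.5 z 0.2104 F [-0.9 -0.4 -0.4] grip 0.0 0.351
```

Emit:
jog_arm(rows=[[[0,0,0.015,0],[0,0,0.015,0],[0,0,0.012,0],[0,0,0.004,0],[0,0,0,0],[0,0,0,0]]])

```text
time_s: 35.55
tcp_pos: [0.6743, 0.1813, 0.165]
ee_rot: [[1.0, -0.009, 0.001], [-0.009, -1.0, 0.0], [0.001, -0.0, -1.0]]
wrist_force: [-0.3, -0.0, 1.1]
gripper_width: 0.349
gripper_force: 0.0
```

Emit:
jog_arm(rows=[[[0,0,0,0],[0,0,0,0],[0,0,0,0]]], claw=0.22)

```text
time_s: 35.92
tcp_pos: [0.674, 0.1812, 0.1647]
ee_rot: [[1.0, -0.009, 0.0], [-0.009, -1.0, 0.0], [0.0, -0.0, -1.0]]
wrist_force: [-0.9, -0.2, -1.0]
gripper_width: 0.226
gripper_force: 0.0
```

```bash
python3 kn.py -1
```

```text
t 35.925 r 0.0444 a 1.606 yaw -0.5 z 0.1647 F [-0.9 -0.2 -1. ] grip 0.0 0.226
```

Emit:
jog_arm(rows=[[[-0.0005,0.0066,0,0.15],[-0.0005,0.0066,0,0.15],[-0.0005,0.0066,0,0.15],[-0.0005,0.0066,0,0.15],[-0.0005,0.0066,0,0.15],[0,0,0,0]]])

```text
time_s: 36.67
tcp_pos: [0.6617, 0.151, 0.1647]
ee_rot: [[0.727, -0.687, 0.0], [-0.687, -0.727, -0.0], [0.0, -0.0, -1.0]]
wrist_force: [-0.3, 0.3, 0.4]
gripper_width: 0.22
gripper_force: 0.0
```

```bash
python3 kn.py -1
```

```text
t 36.675 r 0.0446 a 0.855 yaw -43.4 z 0.1647 F [-0.3  0.3  0.4] grip 0.0 0.22
```

Emit:
jog_arm(rows=[[[-0.0008,0.0066,0,0.15],[-0.0006,0.0066,0,0.15],[-0.0005,0.0066,0,0.15],[-0.0005,0.0066,0,0.15],[-0.0003,0.0055,0,0.12],[-0.0003,0.0055,0,0.12],[0,0.001,0,0],[0,0,0,0],[0,0,0,0]]])

```text
time_s: 37.8
tcp_pos: [0.627, 0.1378, 0.1645]
ee_rot: [[-0.027, -1.0, 0.0], [-1.0, 0.027, 0.0], [-0.0, -0.0, -1.0]]
wrist_force: [-0.1, 0.4, 0.9]
gripper_width: 0.225
gripper_force: 0.2
```

```bash
python3 kn.py -1
```

```text
t 37.8 r 0.0441 a -0.01 yaw -91.5 z 0.1645 F [-0.1  0.4  0.9] grip 0.2 0.225
```

Emit:
jog_arm(rows=[[[0,0.001,0,0],[0,0.0005,0,0],[0,0.0005,0,0],[0,0,0,0]]])

```text
time_s: 38.3
tcp_pos: [0.6257, 0.1377, 0.1646]
ee_rot: [[-0.028, -1.0, 0.002], [-1.0, 0.028, 0.0], [-0.0, -0.002, -1.0]]
wrist_force: [4.8, -3.2, -2.1]
gripper_width: 0.222
gripper_force: 2.5
```

```bash
python3 kn.py -1
```

```text
t 38.3 r 0.0443 a -0.038 yaw -91.6 z 0.1646 F [ 4.8 -3.2 -2.1] grip 2.5 0.222
```

Emit:
jog_arm(rows=[[[0,-0.003,0,0],[0,0,-0.01,0],[0,0,-0.025,0],[0,0,-0.03,0],[0,0,-0.04,0],[0,0,-0.03,0],[0.03,0,0,0],[0.06,0,0,0],[0.06,0,0,0],[0.06,0,0,0],[0.04,0,0,0],[0,0,0,0],[0,0,0,0]]])

```text
time_s: 39.92
tcp_pos: [0.6205, -0.1119, 0.2999]
ee_rot: [[-0.028, -1.0, 0.0], [-1.0, 0.028, 0.0], [-0.0, -0.0, -1.0]]
wrist_force: [-0.5, -0.1, 0.3]
gripper_width: 0.218
gripper_force: 0.0
```

```bash
python3 st.py; python3 - <<'E'
from h import *
from station import capture
F=[.568,.1518,np.radians(87.2)]
for n in("top","side"):
    I=np.mean([capture(n).astype(float) for _ in range(4)],0)
    m=((I[:,:,0]>120)&(I[:,:,1]<60)&(I[:,:,2]<60)).astype(np.uint8)
    k,l,s,c=cv2.connectedComponentsWithStats(m)
    for i in range(1,k):
        if s[i,4]>6 and 200<c[i,0]<380 and 120<c[i,1]<300:print(n,"red",c[i].round(1),s[i,4],(inv(F,unproj(n,c[i],.1))[0]*1000).round(1))
    m=((I[:,:,0]>130)&(I[:,:,1]>100)&(I[:,:,2]<60)).astype(np.uint8)
    k,l,s,c=cv2.connectedComponentsWithStats(m)
    for i in range(1,k):
        if s[i,4]>10:print(n,"yel",c[i].round(1),s[i,4],(inv(F,unproj(n,c[i],.1))[0]*1000).round(1))
print(proj("top",T(F,[[-.011,.06,.112],[-.011,-.06,.112]])).round(1).tolist(),proj("side",T(F,[[-.011,.06,.1],[-.011,-.06,.1]])).round(1).tolist())
E
```

```text
39.925 [ 4.450e+00  2.231e+01  1.980e+00 -3.000e-02 -6.967e+01 -6.060e+00] [ 0.6205 -0.1119  0.2999] -91.62 [ -0.7 -39.4  18.9   4.3   0.   -0. ] [-0.5 -0.1  0.3] [ 0.15 -0.01  0.  ] 0.218 0.0
top yel [243.8 185. ] 71 [4.1 1.9]
top yel [426.3 287.8] 716 [-384.9  205.7]
side red [264.8 217.3] 80 [-10.1 -60.6]
side red [319. 238.] 98 [-12.2  58.4]
side yel [523.3  47.7] 202 [-1505.5   177.3]
side yel [313.7  65.1] 18 [-826.4 -436.3]
side yel [504.4 125.7] 133 [-683.8  256.1]
side yel [572.7 145. ] 289 [-662.4  428.1]
side yel [200.6 141.3] 27 [-175.  -375.2]
side yel [459.5 199.5] 148 [-268.4  245. ]
side yel [288.2 233.6] 391 [6.7 4.3]
[[248.8, 212.1], [251.3, 155.4]] [[319.4, 238.6], [265.3, 217.2]]
```

Both knobs measure (-10, -61) and (-12, +58) mm against the expected (-11, ±60), and the rib is central. Handing in.

```bash
python3 -c "
from station import *
print(finish_job())"
```

```text
the job is handed in; nothing more can be done
None
```

The job is handed in at about 40 s on the robot's clock: the mould is closed, the bar lies in both saddles rib up, and both catches are swung over to their end stops. The beaker and jar were not touched.

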